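# Take a reading with the sprung pull gauge and its drag marker

## Task

Someone left the steel valve block lying in the track of the pull gauge: put it in the tray beside the flange, then slide the finned drag marker all the way back until it rests against the draw head. Next pull the draw head out against its spring by its black knob until its front edge is level with the tip of the arrow pointer, not past it, so that it pushes the marker along; hold it there for a second and ease it gently all the way home, never letting it snap back, so that the marker stays standing at the pointer. Leave the bottle, the reducer, the wrench and the flange as they are.

Things in the scene. Friction and masses are not known exactly. Their poses are not given: they have to be found in the camera images.
- gauge: Pull gauge fixed on the bench: a flat aluminium bed 370 x 76 mm, 22 mm thick, with a slot along its middle. Origin at bench level on the bed's centre line; x = direction of pull, y across the bed, z up. The bed runs from x = -225 to +145 mm. The grey spring housing (100 x 64 mm, top 54 mm above the bench) covers x = -225 to -125 mm at the bed's rear end. A steel rod joins the head to it.
- head (a joint): How far the sprung draw head is pulled out, m: 0 fully home, 0.15 limit. Pull about 3 N at 0, plus 80 N per metre.
- head_edge (a point): Middle of the front edge (towards +x of the gauge) of the draw head, at the height of the bed's top. The head is an aluminium block 30 mm long (behind this edge), 50 mm wide, top 46 mm above the bench; at home its edge is at gauge x = -60 mm.
- head_knob (a point): Grip point on the axis of the draw head's upright black cylindrical knob (26 mm diameter, from 46 to 92 mm above the bench), 72 mm above the bench, 15 mm behind the head's front edge.
- marker (a joint): Position of the drag marker along the track, m: 0 when it rests against the head with the head home; grows in the direction of pull; it stays where it is left (about 2 N of friction). The head pushes it ahead but does not pull it back, so it touches the head when both joints read the same.
- marker_edge (a point): Middle of the back edge (towards the head) of the drag marker, at the height of the bed's top. The marker is an aluminium block 50 mm long (ahead of this edge), 50 mm wide, top 43 mm above the bench, with an upright fin.
- marker_fin (a point): Grip point on the marker's dark steel fin, 66 mm above the bench and 40 mm ahead of the marker's back edge. The fin is a plate 10 mm thick along the track, 36 mm wide across it, top 80 mm above the bench.
- pointer: Set pointer fixed on the bed: dark steel clip 28 x 22 mm outside the bed's -y edge, top 26 mm above the bench, with a flat arrow tip that points across the bed, to its middle. Origin at bench level straight under the arrow's point; x = the direction of pull: the line across the bed through the point is the mark.
- block: Loose steel valve block, 0.3 kg: cuboid 60 x 34 x 34 mm with a short round stub (18 mm thick, 12 mm long) on each end along its x; 84 mm over all. Lies lengthwise on the bed between head and marker at the start. Origin at the centre of its underside.
- block_center (a point): Centre of the valve block, 17 mm above its underside.
- tray: Grey open tray fixed on the bench, 200 (x) x 130 (y) x 30 mm high, walls and floor 4 mm thick. Origin at bench level under its centre. The flange lies in its -x half; the +x half is free.
- bottle: Bystander: white plastic jar, 60 mm diameter, 120 mm tall, standing on one side of the gauge. Origin at the centre of its underside.
- reducer: Bystander: turned steel reducer, 56 mm diameter at the foot, 105 mm tall, standing on the other side of the gauge. Origin at the centre of its underside.
- wrench: Bystander: steel wrench 150 mm long lying along its x, about 20 mm high, beside the gauge. Origin under its middle.
- flange: Bystander: round steel flange with a hub, 60 mm diameter, 30 mm high, lying in the tray. Origin at the centre of its underside.
Things that resemble listed ones, but are neither listed nor needed, are in the scene too. Several things look just like the tray: the one meant starts farthest to the robot's right.

How it is judged (in metres and radians):
On the way, in this order (a step that is already met when the one before it is completed fails the run):
1. the valve block lies in the tray, let go (x of block_center in the frame of tray between -0.095 and 0.095 m and y of block_center in the frame of tray between -0.06 and 0.06 m and z of block_center in the frame of tray below 0.035 m and linear speed of block below 0.03 m/s and contact force between the fingers and block below 0.1 N), for 0.2 s.
2. the marker is fully back against the draw head, which is home (both within 4 mm) (value of joint each of marker, head below 0.004 m), for 0.2 s.
3. the draw head is held still, its front edge and the marker's back edge within 5 mm of the pointer (x of head_edge in the frame of pointer between -0.005 and 0.005 m and x of marker_edge in the frame of pointer between -0.005 and 0.005 m and velocity of joint head between -0.03 and 0.03 m/s), for 0.5 s.
At the end, for the whole second after the job is handed in: The draw head is fully home (within 4 mm), the marker's back edge stands within 5 mm of the pointer along the track, the valve block lies at rest in the tray and is let go (all of step 1 and value of joint head below 0.004 m and x of marker_edge in the frame of pointer between -0.005 and 0.005 m); the robot touches nothing.
It fails at once if the draw head is pulled more than 8 mm past the pointer (x of head_edge in the frame of pointer above 0.008 m).
It fails at once if the draw head snaps back (faster than 0.5 m/s) (velocity of joint head below -0.5 m/s).
It fails at once if a bystander is moved by more than 20 mm or tipped (distance of any of bottle, reducer, wrench, flange from where it was at the start of the episode above 0.02 m or angle between any of bottle, reducer, flange's own z axis and vertical above 0.35 rad).
It also fails if it takes over 67 s, if anything falls off the work surface, if the arm or the gripper's body presses on something with over 40 N, if the wrist force passes 120 N, or if a joint passes its speed limit or range.

## Robot

A 6-joint arm with a two-finger parallel gripper is mounted at the origin on the work surface. World frame = base frame: x ahead of the robot, y to its left, z up, the work surface at z = 0. Lengths are in mm, angles in degrees, forces in N, time in s.
With the tool pointing down it reaches from about 350 to 850 mm from the base axis. Payload 8.1 kg.
Tool frame: the origin (TCP) lies midway between the tips of the shut fingers; the grasp point (between the pads) lies 19 mm behind it; z points along the fingers, y is the line along which they close (so a half turn about z gives the same grasp; the last joint's range is limited). The gripper opens to 85 mm and grips with 20 to 120 N. Pads are 22 mm wide; open, the fingers measure 114 mm over their backs; the gripper's body (76 mm by 85 mm) begins 54 mm behind the grasp point. The pads swing forward as they close: fully open they stand 13 mm farther back than shut.
Start: joints at [71.654, 7.471, 85.268, -0, 87.261, -4.893], TCP at [139.567, 583.546, 231.292] pointing down, gripper open.
Joint ranges: [-169.43, 169.43], [-51.17, 129.36], [1.28, 143.12], [-76.62, 256.62], [0, 156.53], [-152.29, 152.29]. Speed limits (degrees/s): [136.94, 136.94, 159.86, 180, 180, 180].

## Interface

Orientations are given as [roll, pitch, yaw] about the fixed x, y, z axes, in that order (R = Rz(yaw) Ry(pitch) Rx(roll)).
In Python, from bench import sensors, optics, r gives the robot as it stands.
- The arm moves only by the tool apply_moves, never from a script. Its argument "targets" is a list of rows, each a list of 7 numbers: the shift along the tool's x, y, z in mm, then the turn, a rotation vector about the tool's x, y, z in rad, then the closure, from 0 (fully open) to 1 (shut). In form: [[x, y, z, wx, wy, wz, claw], ...]. A call has 1 to 20 rows; each row shifts and turns the commanded pose from where the row before left it, along the tool's axes as they then stand; what a row does not reach is not made up. A row lasts 1/8 s, in which the tool goes at most 62.5 mm and 10.7 degrees, less where a joint would pass 70% of its speed; a pose out of reach is approached as far as the arm can. A call is refused whole if a number of a shift passes 62.5 or a number of a turn 0.188, either way. A call with a gripper value outside its range is refused whole. The fingers move at their own pace and stop on an object; "force" is the grip in N (left out, the last holds). Time passes only in rows, so rows that do not move let the fingers close. It gives the time, the measured TCP pose, the force, the opening and the grip force at its end, in the units of the state.
- sensors.sense(): the state, without advancing time (a new reading comes with each control period).
- optics.snapshot(name): name is "scene" or "top" or "wrist"; returns the picture (400x640x3 uint8, red, green, blue); there is no depth.
- optics.get_calibration(name): a dict with "camera_matrix" (3x3 intrinsics, pixels), "pose" (4x4, takes a point from camera to world coordinates). Camera axes: x right, y down, z forward; pixel columns grow to the right and rows downward; lengths in mm; the calibration is good to about 2 mm. A picture is of the moment at which its call begins: read the wrist's pose just before it. get_calibration takes no time and is no camera call; for the wrist camera it gives the pose at the moment of the call.
- r.hand_in(): hands the job in; it is judged then, once.
The state is a dict: "time": time; "joint_pos": joint angles; "qd": joint speeds; "joint_efforts": joint torques, N m; "tool_pos": TCP position; "tcp_rot": TCP orientation; "ft_force": force on the tool from outside, world axes, zero at the start; "wrist_torque": the same for the moment, N m; "finger_gap": finger opening in mm; "grip_force": force on a finger pad.
Only numpy, scipy, OpenCV 4.12 (cv2) and the standard library are available. Lean on these libraries where they do the work, as an engineer would, in place of code of your own. Each camera call takes 0.05 s, during which the arm holds its last target. There are 200 camera calls.

## Working session

There is one attempt and no reset: what is moved stays moved. The work goes in short steps, Python scripts to look and compute and a tool call to move; the robot and the scene stay as the last step left them, time stands still between calls to the robot, and variables do not carry over. Pictures are saved under pics/ and viewed, at most 11 in all, crops included, and the job is handed in when it is done.

Besides the shell and the picture viewer there is one more tool, called after "Request:" in YAML: its name, and indented under it one key for each argument. apply_moves: Moves the arm, as the interface text tells. Its arguments: {"type":"object","properties":{"targets":{"type":"array"},"force":{"type":"number"}},"required":["targets"]}

```bash
mkdir -p pics
python3 - <<'E'
from bench import sensors, optics, r
import cv2,numpy as np
print(sensors.sense())
for n in ["scene","top"]:
    im=optics.snapshot(n); cv2.imwrite(f"pics/{n}0.png",im[:,:,::-1])
    c=optics.get_calibration(n); print(n,np.round(c["camera_matrix"],1).tolist(),np.round(c["pose"],3).tolist())
E
```

```text
{'time': 0.0, 'joint_pos': array([ 7.16558465e+01,  7.51462118e+00,  8.53301490e+01,  1.25307620e-03,
        8.72621089e+01, -4.89463721e+00]), 'qd': array([ 0.00385262,  0.06431066,  0.01456767, -0.03391916, -0.02838228,
        0.03416691]), 'joint_efforts': array([ 1.97260670e-03, -5.69417453e+01, -5.00538719e+01, -1.43492643e-04,
        1.51829881e-02, -3.48554261e-05]), 'tool_pos': array([139.36345674, 583.01692159, 230.24118113]), 'tcp_rot': array([-1.79893617e+02, -1.03662772e-02,  1.66550413e+02]), 'ft_force': array([-0.03331917, -0.2419774 ,  0.14106586]), 'wrist_torque': array([-0.01676088,  0.00517704,  0.01313523]), 'grip_force': 0.0, 'finger_gap': 85.49928798394623}
scene [[498.8, 0.0, 315.6], [0.0, 498.8, 205.1], [0.0, 0.0, 1.0]] [[-0.545, 0.682, -0.489, 1041.553], [0.839, 0.447, -0.311, 240.393], [0.006, -0.579, -0.815, 904.933], [0.0, 0.0, 0.0, 1.0]]
top [[470.4, 0.0, 317.1], [0.0, 470.4, 197.0], [0.0, 0.0, 1.0]] [[-0.007, -0.988, 0.155, 398.843], [-1.0, 0.008, 0.012, -81.967], [-0.013, -0.155, -0.988, 1014.874], [0.0, 0.0, 0.0, 1.0]]
```

View pics/scene0.png

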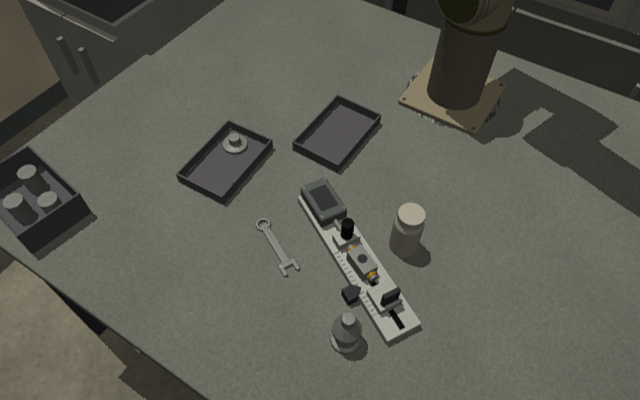

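View pics/top0.png

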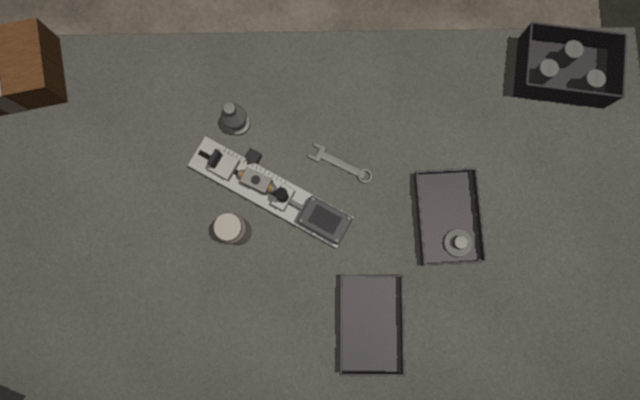

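The scene view shows two look-alike trays, at (225,160) with the flange and at (337,132) empty, plus a dark bin at (40,200). In the top view the flange tray is at (448,217), farthest to the robot's right (-y), so it is the one meant. The valve block is at about (257,180), between the knob (281,195) and the fin (214,158). The pointer clip is at (253,156). Other things that could be mistaken for it: the reducer (233,117), the jar (228,228) and the flange (459,242).

Run:
```python
import cv2
a=cv2.imread("pics/top0.png")[125:250,185:360]; cv2.imwrite("pics/topc.png",cv2.resize(a,None,fx=4.5,fy=4.5,interpolation=cv2.INTER_CUBIC))
a=cv2.imread("pics/scene0.png")[175:345,290:430]; a=cv2.convertScaleAbs(a,alpha=1.5);cv2.imwrite("pics/scc.png",cv2.resize(a,None,fx=3.5,fy=3.5,interpolation=cv2.INTER_CUBIC))
```

```text
(no output)
```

View pics/topc.png

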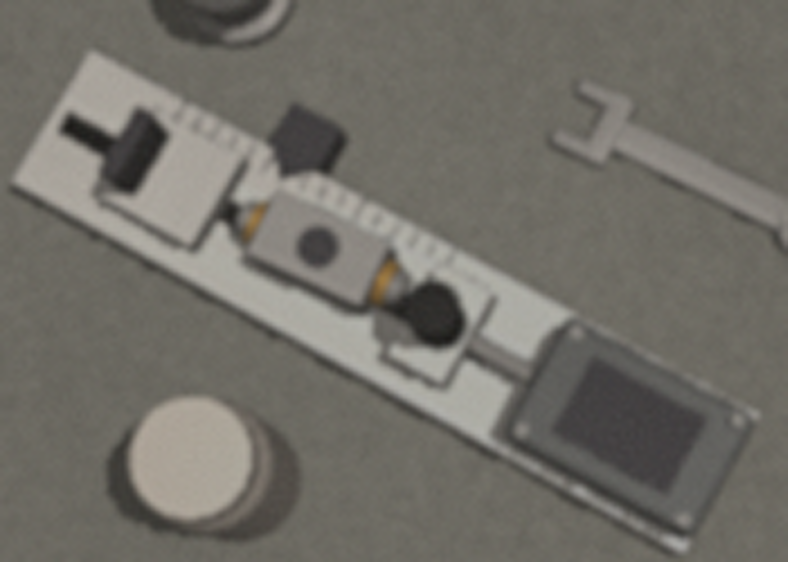

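View pics/scc.png

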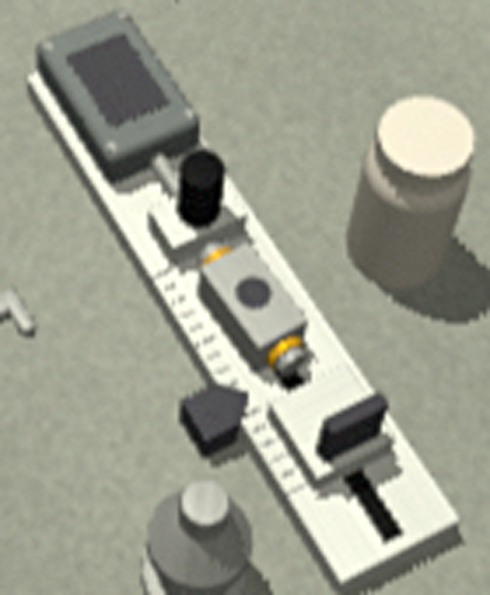

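The crops confirm the valve block, with its dark disc at top-crop (319,247) and scene-crop (254,293). The knob top is at (437,314) / (206,162), the fin is at about (137,150) / (353,425), and the pointer tip is near (283,178) / (247,396).

```bash
cat > h.py <<'E'
from bench import sensors, optics, r
import numpy as np, cv2
def cal(n):
    c=optics.get_calibration(n); return np.array(c["camera_matrix"]),np.array(c["pose"])
def ray(c,p):
    K,T=c; d=T[:3,:3]@np.linalg.inv(K)@[p[0],p[1],1]; return T[:3,3],d/np.linalg.norm(d)
def onz(c,p,z):
    o,d=ray(c,p); return o+d*(z-o[2])/d[2]
def tri(obs):
    A=0;b=0
    for c,p in obs:
        o,d=ray(c,p);M=np.eye(3)-np.outer(d,d);A=A+M;b=b+M@o
    X=np.linalg.solve(A,b)
    return X,[np.linalg.norm(np.cross(X-ray(c,p)[0],ray(c,p)[1])) for c,p in obs]
def proj(c,X):
    K,T=c; q=K@(T[:3,:3].T@(np.asarray(X)-T[:3,3])); return q[:2]/q[2]
E
python3 - <<'E'
from h import *
np.set_printoptions(precision=1,suppress=True)
t=cal("top");s=cal("scene")
P=lambda a:(a[0]/4.5+185-.4,a[1]/4.5+125-.4); Q=lambda a:(a[0]/3.5+290-.4,a[1]/3.5+175-.4)
for n,a,b in [("knobtop",(437,314),(206,162)),("disc",(319,247),(254,293)),("tip",(283,178),(247,396)),("frontcornerA",(92,50),(342,580)),("frontcornerB",(14,185),(458,518)),("bottle",(190,460),(425,137)),("hous",(577,334),(115,160)),("hous2",(522,429),(196,125))]:
    print(n,*tri([(t,P(a)),(s,Q(b))]))
for a in [(92,50),(14,185),(757,412),(687,550)]: print("bed",onz(t,P(a),22))
print("stubs",[onz(t,P(a),39) for a in [(240,214),(398,288)]])
for a in [(415,173),(475,171),(422,263),(482,259)]: print("tray",onz(t,a,30))
print("fl",onz(t,(459,242),30), tri([(t,(460,241)),(s,(235,135))]))
for a in [(316,150),(370,176)]: print("wr",onz(t,a,10))
print("red",onz(t,(229,109),105),onz(t,(237,122),0))
E
```

```text
knobtop [549.4   1.8  88. ] [np.float64(1.9302768230339273), np.float64(1.9302768230339293)]
disc [587.7  59.3  51.5] [np.float64(1.1169476050608835), np.float64(1.1169476050607965)]
tip [628.6  81.8  17.7] [np.float64(0.82706872061532), np.float64(0.8270687206152711)]
frontcornerA [693.3 176.3  18.2] [np.float64(0.9564237270910882), np.float64(0.956423727091143)]
frontcornerB [627.3 212.6  14.7] [np.float64(0.3251939507938624), np.float64(0.3251939507939296)]
bottle [483.7 103.2 113.5] [np.float64(0.009929121235005492), np.float64(0.009929121235044306)]
hous [547.5 -59.2  37.6] [np.float64(2.0680731110528847), np.float64(2.0680731110527852)]
hous2 [502.1 -32.2  41. ] [np.float64(3.644597120817633), np.float64(3.64459712081764)]
bed [692.5 174.5  22. ]
bed [625.7 210.1  22. ]
bed [ 512.9 -145.4   22. ]
bed [ 448.4 -111.5   22. ]
stubs [array([606.8,  97.6,  39. ]), array([570.7,  22.7,  39. ])]
tray [ 603.4 -278.9   30. ]
tray [ 606.5 -406.4   30. ]
tray [ 413.4 -286.    30. ]
tray [ 420.8 -410.    30. ]
fl [ 456.1 -364.5   30. ] (array([ 456.7, -362.4,   38.2]), [np.float64(2.0216152857876604), np.float64(2.0216152857877323)])
wr [661.1 -68.   10. ]
wr [ 601.8 -185.1   10. ]
red [723.3 106.1 105. ] [730.1 109.1   0. ]
```

Request:
apply_moves:
  targets:
    - [0, 0, 0, 0, 0, 0.179, 0]
    - [0, 0, 0, 0, 0, 0.179, 0]
    - [0, 0, 0, 0, 0, 0.179, 0]
    - [0, 0, 0, 0, 0, 0.179, 0]
    - [0, 0, 0, 0, 0, 0.179, 0]
    - [0, 0, 0, 0, 0, 0.179, 0]
    - [0, 0, 0, 0, 0, 0.179, 0]
    - [0, 0, 0, 0, 0, 0.179, 0]
    - [0, 0, 0, 0, 0, 0.179, 0]
    - [0, 0, 0, 0, 0, 0.179, 0]

```text
time: 1.35
tool_pos: [139.5, 583.2, 230.6]
tcp_rot: [180.0, 0.1, 63.6]
ft_force: [1.0, -0.3, -0.8]
finger_gap: 85.1
grip_force: 0.0
```

Request:
apply_moves:
  targets:
    - [-19.4, 45.1, 0, 0, 0, 0, 0]
    - [-19.4, 45.1, 0, 0, 0, 0, 0]
    - [-19.4, 45.1, 0, 0, 0, 0, 0]
    - [-19.4, 45.1, 0, 0, 0, 0, 0]
    - [-19.4, 45.1, 0, 0, 0, 0, 0]
    - [-19.4, 45.1, 0, 0, 0, 0, 0]
    - [-19.4, 45.1, 0, 0, 0, 0, 0]
    - [-19.4, 45.1, 0, 0, 0, 0, 0]
    - [-19.4, 45.1, 0, 0, 0, 0, 0]
    - [-19.4, 45.1, 0, 0, 0, 0, 0]
    - [-19.4, 45.1, 0, 0, 0, 0, 0]
    - [-19.4, 45.1, 0, 0, 0, 0, 0]
    - [-19.4, 45.1, 0, 0, 0, 0, 0]
    - [-19.4, 45.1, 0, 0, 0, 0, 0]
    - [0, 0, 0, 0, 0, 0, 0]
    - [0, 0, 0, 0, 0, 0, 0]

```text
time: 3.35
tool_pos: [587.4, 62.7, 230.6]
tcp_rot: [-179.9, 0.0, 64.0]
ft_force: [0.6, -0.1, 0.4]
finger_gap: 85.4
grip_force: 0.0
```

Run:
```python
from h import *
np.set_printoptions(precision=2,suppress=True)
s=sensors.sense();print(s["time"],s["tool_pos"],s["tcp_rot"],s["joint_pos"])
c=cal("wrist");np.savez("w1.npz",K=c[0],T=c[1]);print(c)
im=optics.snapshot("wrist")[:,:,::-1];cv2.imwrite("pics/w1.png",im)
for X in [(628.6,81.8,26),(588,60,56),(551,1,92)]: print(proj(c,X))
```

```text
3.35 [587.42  62.65 230.6 ] [-179.91    0.02   63.96] [ 1.1   6.15 86.77  0.02 87.17 27.14]
(array([[306.58,   0.  , 322.13],
       [  0.  , 306.58, 199.78],
       [  0.  ,   0.  ,   1.  ]]), array([[  0.9 ,  -0.42,  -0.13, 619.17],
       [ -0.44,  -0.86,  -0.26, 127.97],
       [ -0.  ,   0.29,  -0.96, 372.9 ],
       [  0.  ,   0.  ,   0.  ,   1.  ]]))
[348.27 142.83]
[324.33 181.62]
[317.2  256.49]
```

View pics/w1.png

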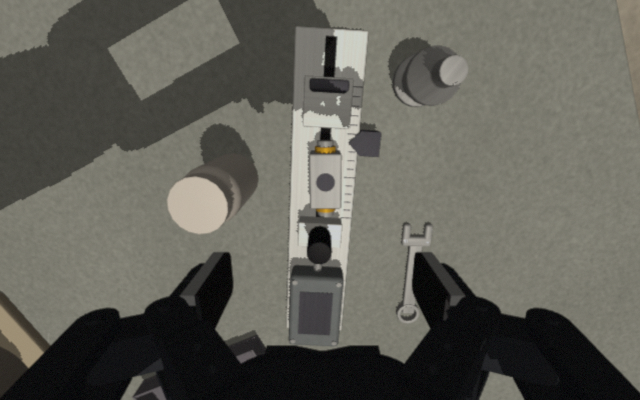

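The wrist view shows the gauge upright: the disc on the block at (325,182), the pointer at (352,143), the knob top near (318,232) and the fin at (330,85). I'll enlarge it.

Run:
```python
import cv2
a=cv2.imread("pics/w1.png")[65:265,265:395]; a=cv2.convertScaleAbs(a,alpha=1.3); cv2.imwrite("pics/w1c.png",cv2.resize(a,None,fx=3,fy=3,interpolation=cv2.INTER_CUBIC))
```

```text
(no output)
```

View pics/w1c.png

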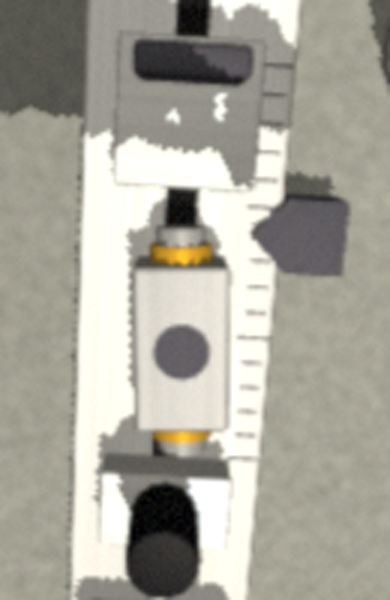

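The crop shows the pointer tip at (251,232), the disc at (181,352), the block's top edges at x 136–228 and y 267–430, and the knob top at (162,565). The fin top is at (193,50–80), the marker's back top edge at y≈185 and the head's front top edge at y≈475.

```bash
cat >> h.py <<'E'
def load(f): d=np.load(f); return d["K"],d["T"]
G0=np.array([588.6,65.6]); 
def g(X,th=60.9):
    a=np.radians(th);d=np.array(X[:2])-G0;return np.array([d@[np.cos(a),np.sin(a)],d@[-np.sin(a),np.cos(a)]])
E
python3 - <<'E'
from h import *
np.set_printoptions(precision=1,suppress=True)
t=cal("top");s=cal("scene");w=load("w1.npz")
P=lambda a:(a[0]/4.5+185-.4,a[1]/4.5+125-.4); Q=lambda a:(a[0]/3.5+290-.4,a[1]/3.5+175-.4); W=lambda a:(a[0]/3+265-.33,a[1]/3+65-.33)
for n,z,a,b,c in [("knob",92,(437,314),(206,162),(162,565)),("disc",56,(319,247),(254,293),(181,352)),("tip",26,(283,178),(247,396),(251,232)),("A",22,(92,50),(342,580),None),("B",22,(14,185),(458,518),None)]:
    o=[(t,P(a)),(s,Q(b))]+([(w,W(c))] if c else [])
    X,e=tri(o); print(n,X,np.array(e),"g",g(X)); 
    for cc,p in o: print("   at z",onz(cc,p,z),g(onz(cc,p,z)))
pr=lambda n,a,z:print(n,onz(w,W(a),z),g(onz(w,W(a),z)))
for a in [(136,267),(228,267),(137,430),(224,430)]: pr("blk",a,56)
for a in [(117,183),(252,188)]: pr("mk",a,43)
for a in [(102,475),(230,475)]: pr("head",a,46)
for a in [(137,42),(250,42)]: pr("fin front top",a,80)
w1=lambda n,p,z:print(n,onz(w,p,z),g(onz(w,p,z)))
for p in [(296,28),(367,31)]: w1("bedfront",p,22)
for p in [(292,270),(343,268)]: w1("housfront",p,54)
E
```

```text
knob [550.6   1.8  87.5] [1.7 2.8 2.3] g [-74.3   2.1]
   at z [549.6  -0.3  92. ] [-76.6   2. ]
   at z [550.9   4.6  92. ] [-71.6   3.3]
   at z [554.1   3.8  92. ] [-70.8   0.1]
disc [587.8  59.   51.9] [0.8 1.4 0.6] g [-6.1 -2.6]
   at z [587.3  57.6  56. ] [-7.6 -2.7]
   at z [589.6  61.2  56. ] [-3.4 -3. ]
   at z [588.5  59.3  56. ] [-5.6 -2.9]
tip [628.8  81.7  17.9] [0.7 1.  0.5] g [ 33.7 -27.3]
   at z [627.   79.7  26. ] [ 31.  -26.7]
   at z [632.1  84.   26. ] [ 37.3 -29. ]
   at z [629.   82.6  26. ] [ 34.5 -27.1]
A [693.3 176.3  18.2] [1. 1.] g [147.7 -37.6]
   at z [692.5 174.5  22. ] [145.7 -37.9]
   at z [694.3 177.5  22. ] [149.1 -38. ]
B [627.3 212.6  14.7] [0.3 0.3] g [147.2  37.7]
   at z [625.7 210.1  22. ] [144.3  37.9]
   at z [630.5 213.1  22. ] [149.3  35.1]
blk [587.7  93.1  56. ] [23.6 14.2]
blk [616.1  79.2  56. ] [ 25.3 -17.4]
blk [561.4  40.2  56. ] [-35.4  11.4]
blk [589.8  26.4  56. ] [-33.7 -20.1]
mk [593.6 120.8  43. ] [50.6 22.5]
mk [635.2  98.5  43. ] [ 51.4 -24.7]
head [539.6  27.2  46. ] [-57.4  24.2]
head [583.2   5.9  46. ] [-54.8 -24.4]
fin front top [620.4 155.3  80. ] [93.8 15.8]
fin front top [650.6 140.5  80. ] [ 95.6 -17.7]
bedfront [629.2 210.4  22. ] [146.3  34.9]
bedfront [693.3 175.9  22. ] [147.3 -37.9]
housfront [507.7 -18.9  54. ] [-113.2   29.6]
housfront [562.2 -42.6  54. ] [-107.4  -29.5]
```

Request:
apply_moves:
  force: 60
  targets:
    - [-3, 2, 35, 0, 0, 0, 0]
    - [0, 0, 45, 0, 0, 0, 0]
    - [0, 0, 45, 0, 0, 0, 0]
    - [0, 0, 40, 0, 0, 0, 0]
    - [0, 0, 25, 0, 0, 0, 0]
    - [0, 0, 14.5, 0, 0, 0, 0]
    - [0, 0, 0, 0, 0, 0, 0]
    - [0, 0, 0, 0, 0, 0, 1]
    - [0, 0, 0, 0, 0, 0, 1]
    - [0, 0, 0, 0, 0, 0, 1]
    - [0, 0, 0, 0, 0, 0, 1]
    - [0, 0, 0, 0, 0, 0, 1]
    - [0, 0, 0, 0, 0, 0, 1]
    - [0, 0, 0, 0, 0, 0, 1]

```text
time: 5.15
tool_pos: [589.3, 59.0, 28.0]
tcp_rot: [179.9, -0.0, 64.0]
ft_force: [-1.6, 0.1, 6.7]
finger_gap: 33.4
grip_force: 61.5
```

Request:
apply_moves:
  targets:
    - [0, 0, -25, 0, 0, 0, 1]
    - [0, 0, -40, 0, 0, 0, 1]
    - [0, 0, -40, 0, 0, 0, 1]
    - [-10, 0, 0, 0, 0, -0.16, 1]
    - [-10, 0, 0, 0, 0, -0.16, 1]
    - [-10, 0, 0, 0, 0, -0.16, 1]
    - [-30, -4.5, 0, 0, 0, 0, 1]
    - [-45, -4.5, 0, 0, 0, 0, 1]
    - [-45, -4.5, 0, 0, 0, 0, 1]
    - [-45, -4.5, 0, 0, 0, 0, 1]
    - [-45, -4.5, 0, 0, 0, 0, 1]
    - [-45, -4.5, 0, 0, 0, 0, 1]
    - [-45, -4.5, 0, 0, 0, 0, 1]
    - [-45, -4.5, 0, 0, 0, 0, 1]
    - [-25, 0, 0, 0, 0, 0, 1]
    - [0, 0, 0, 0, 0, 0, 1]

```text
time: 7.15
tool_pos: [552.4, -342.1, 130.9]
tcp_rot: [-179.9, -0.0, 91.3]
ft_force: [0.2, 1.1, -3.4]
finger_gap: 33.0
grip_force: 60.5
```

Run:
```python
from h import *
np.set_printoptions(precision=2,suppress=True)
s=sensors.sense();print(s["time"],s["tool_pos"],s["tcp_rot"],s["joint_pos"],s["finger_gap"],s["grip_force"],s["ft_force"])
c=cal("wrist");im=optics.snapshot("wrist")[:,:,::-1]
t=cal("top");im2=optics.snapshot("top")[:,:,::-1]
cv2.imwrite("pics/w2.png",np.hstack([cv2.resize(im,None,fx=.7,fy=.7),cv2.resize(im2[140:300,380:520],(245,280))]))
print([proj(c,X) for X in [(604,-280,30),(607,-406,30),(456,-363,30)]])
```

```text
7.15 [ 552.39 -342.07  130.85] [-179.94   -0.03   91.33] [-36.28  18.73  82.91  -0.02  78.43 -37.6 ] 33.04844289348614 60.45847535133362 [ 0.2   1.06 -3.42]
[array([391.69, 124.28]), array([382.68, 270.18]), array([208.4 , 221.15])]
```

View pics/w2.png

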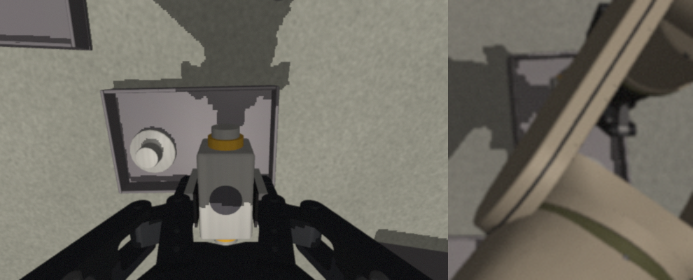

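The block is held level over the tray's free half, with the flange at (152,150) well clear on the left and the tray's right wall at x≈275. Lowering now.

Request:
apply_moves:
  targets:
    - [0, 4, 30, 0, 0, 0, 1]
    - [0, 0, 35, 0, 0, 0, 1]
    - [0, 0, 30, 0, 0, 0, 1]
    - [0, 0, 15, 0, 0, 0, 1]
    - [0, 0, 6, 0, 0, 0, 1]
    - [0, 0, 3, 0, 0, 0, 1]
    - [0, 0, 0, 0, 0, 0, 1]

```text
time: 8.12
tool_pos: [558.1, -340.6, 13.9]
tcp_rot: [179.9, 0.1, 91.5]
ft_force: [0.5, 0.2, -3.5]
finger_gap: 33.2
grip_force: 60.5
```

Request:
apply_moves:
  targets:
    - [0, 0, 2, 0, 0, 0, 1]
    - [0, 0, 1.5, 0, 0, 0, 1]
    - [0, 0, 0, 0, 0, 0, 1]
    - [0, 0, 0, 0, 0, 0, 0.4]
    - [0, 0, 0, 0, 0, 0, 0.4]
    - [0, 0, 0, 0, 0, 0, 0.4]
    - [0, 0, 0, 0, 0, 0, 0.4]
    - [0, 0, -10, 0, 0, 0, 0.4]
    - [0, 0, -30, 0, 0, 0, 0.4]
    - [0, 0, -45, 0, 0, 0, 0.4]
    - [0, 0, -50, 0, 0, 0, 0.4]
    - [0, 0, -50, 0, 0, 0, 0.4]
    - [0, 0, -20, 0, 0, 0, 0.4]
    - [0, 0, 0, 0, 0, 0, 0.4]

```text
time: 9.88
tool_pos: [558.3, -340.8, 216.5]
tcp_rot: [179.8, 0.1, 91.5]
ft_force: [0.4, 0.4, -0.2]
finger_gap: 51.0
grip_force: 0.0
```

Run:
```python
from h import *
np.set_printoptions(precision=2,suppress=True)
s=sensors.sense();print(s["time"],s["tool_pos"],s["tcp_rot"],s["finger_gap"])
im=optics.snapshot("wrist")[:,:,::-1]
cv2.imwrite("pics/w3.png",cv2.resize(im,None,fx=.6,fy=.6))
```

```text
9.875 [ 558.27 -340.84  216.51] [179.82   0.14  91.49] 51.0214359367796
```

View pics/w3.png

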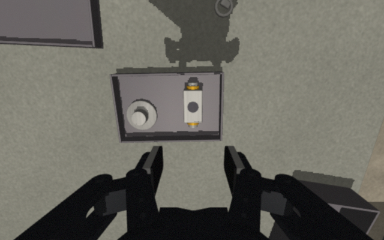

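The valve block lies in the tray at (192,105), beside the flange at (140,115), and is let go. Next is the fin.

Request:
apply_moves:
  targets:
    - [0, 0, 0, 0, 0, -0.173, 0.4]
    - [0, 0, 0, 0, 0, -0.173, 0.4]
    - [0, 0, 0, 0, 0, -0.173, 0.4]
    - [0, 0, 0, 0, 0, -0.173, 0.4]
    - [0, 0, 0, 0, 0, -0.173, 0.4]
    - [0, 0, 0, 0, 0, -0.173, 0.4]
    - [17, 46, -2, 0, 0, 0, 0.4]
    - [17, 46, -2, 0, 0, 0, 0.4]
    - [17, 46, -2, 0, 0, 0, 0.4]
    - [17, 46, -2, 0, 0, 0, 0.4]
    - [17, 46, -2, 0, 0, 0, 0.4]
    - [17, 46, -2, 0, 0, 0, 0.4]
    - [17, 46, -2, 0, 0, 0, 0.4]
    - [17, 46, -2, 0, 0, 0, 0.4]
    - [17, 46, -2, 0, 0, 0, 0.4]
    - [17, 45, -2, 0, 0, 0, 0.4]
    - [0, 0, 0, 0, 0, 0, 0.4]
    - [0, 0, 0, 0, 0, 0, 0.4]

```text
time: 12.18
tool_pos: [630.4, 143.2, 231.5]
tcp_rot: [-179.8, -0.2, 151.0]
ft_force: [1.0, -0.4, -0.6]
finger_gap: 51.4
grip_force: 0.0
```

Run:
```python
from h import *
np.set_printoptions(precision=2,suppress=True)
s=sensors.sense();print(s["time"],s["tool_pos"],s["tcp_rot"],s["finger_gap"],g(s["tool_pos"]))
c=cal("wrist");np.savez("w4.npz",K=c[0],T=c[1])
im=optics.snapshot("wrist")[:,:,::-1];cv2.imwrite("pics/w4.png",im)
for X in [(632,143,80),(629,82,26)]: print(proj(c,X))
a=cv2.convertScaleAbs(im,alpha=1.3);cv2.imwrite("pics/w4c.png",a[:,:])
```

```text
12.175 [630.42 143.21 231.55] [-179.83   -0.17  150.99] 51.40209018118719 [88.15  1.2 ]
[323.58 187.5 ]
[277.17 198.42]
```

View pics/w4c.png

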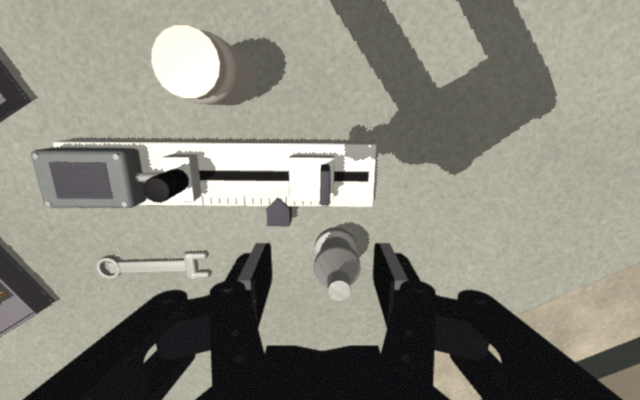

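Request:
apply_moves:
  force: 40
  targets:
    - [-1, 1, 40, 0, 0, 0, 0.4]
    - [0, 0, 45, 0, 0, 0, 0.4]
    - [0, 0, 45, 0, 0, 0, 0.4]
    - [0, 0, 30, 0, 0, 0, 0.4]
    - [0, 0, 15, 0, 0, 0, 0.4]
    - [0, 0, 6, 0, 0, 0, 0.4]
    - [0, 0, 0, 0, 0, 0, 0.4]
    - [0, 0, 0, 0, 0, 0, 1]
    - [0, 0, 0, 0, 0, 0, 1]
    - [0, 0, 0, 0, 0, 0, 1]
    - [0, 0, 0, 0, 0, 0, 1]
    - [0, 0, 0, 0, 0, 0, 1]
    - [0, 0, 0, 0, 0, 0, 1]

```text
time: 13.85
tool_pos: [633.6, 144.2, 54.5]
tcp_rot: [179.9, 0.1, 151.0]
ft_force: [-1.4, -0.2, 5.9]
finger_gap: 9.2
grip_force: 41.0
```

Run:
```python
from h import *
np.set_printoptions(precision=1,suppress=True,linewidth=200)
im=cv2.imread("pics/w4.png");w=load("w4.npz")
gr=cv2.cvtColor(im,cv2.COLOR_BGR2GRAY)
for rr in (165,192): print(rr,"head",gr[rr,178:208],"mk",gr[rr,282:330],"front",gr[rr,366:384])
print("tip cols");print(gr[194:206,268:290])
for p,z in [((278,198),26),((278,198),22),((376,190),22)]: print(p,z,g(onz(w,p,z)))
# predicted pixels for the head edge/bed front from the text
a=np.radians(60.9);u=np.array([np.cos(a),np.sin(a)]);v=np.array([-u[1],u[0]])
for gx,gy,z in [(-60,-15,46),(-60,-15,22),(145,-15,22),(50,-15,43)]: print(gx,z,proj(w,[*(G0+gx*u+gy*v),z]))
```

```text
165 head [217 213 194 145 113 110 109 113 114 114 111  98  81  75  74  74  71  73  74  78  95 114 115 116 116 115 117 115 115 116] mk [215 215 216 214 214 214 206 203 218 219 219 219 220 219 219 218 219 218 218 219 219 218 218 219 218 219 218 218 219 218 220 219 218 216 218 219 219 215 179  90  50  41  35  28  27  28  45  81] front [212 213 212 214 213 212 215 210 181 120  98 122 134 136 134 136 134 134]
192 head [ 53  91 144 187 203 217 218 218 218 219 219 219 219 209 170 108  78  73  72  74  72  73  80 101 121 117 112 120 149 182] mk [204 203 203 203 203 200 189 178 200 213 212 214 215 216 216 215 214 211 213 212 214 216 215 212 213 213 215 214 214 214 213 213 211 211 215 216 211 183 110  73  75  76  74  72  71  69  66  64] front [208 208 208 208 209 207 194 147  88 105 132 131 134 136 137 136 136 138]
tip cols
[[199 200 199 198 199 200 199 199 198 198 198 199 200 201 200 200 200 199 200 199 186 176]
 [203 205 203 206 204 204 204 204 204 204 205 203 205 204 204 203 204 203 201 203 199 193]
 [204 203 205 204 205 205 203 203 203 200 201 205 204 204 205 203 202 185 177 200 204 200]
 [
[... 284 characters left out ...]
 200 199 185 149 102  74  75  73  66  66  97 152 193 197 171 151 194 201 195]
 [183 158 181 197 187 148 101  75  76  75  76  73  68  70 112 165 189 170 156 196 202 198]
 [180 149 168 183 149 100  76  76  77  75  76  77  72  65  71 109 137 138 154 197 201 203]
 [179 148 150 146 104  79  73  76  75  75  76  75  76  71  66  67  81  97 140 191 198 201]
 [181 154 133 101  79  76  78  75  75  75  74  74  74  72  73  67  56  63 107 165 194 198]
 [158 118  97  79  77  78  76  76  78  73  73  76  75  76  74  73  65  54  72 132 178 181]]
(278, 198) 26 [ 35.  -26.8]
(278, 198) 22 [ 34.4 -28. ]
(376, 190) 22 [151.  -17.9]
-60 46 [189.5 192.6]
-60 22 [197.9 187.4]
145 22 [371.  187.6]
50 43 [288.9 192.1]
```

Request:
apply_moves:
  targets:
    - [0, -6, 0, 0, 0, 0, 1]
    - [0, -14, 0, 0, 0, 0, 1]
    - [0, -14, 0, 0, 0, 0, 1]
    - [0, -14, 0, 0, 0, 0, 1]
    - [0, -14, 0, 0, 0, 0, 1]
    - [0, -14, 0, 0, 0, 0, 1]
    - [0, -14, 0, 0, 0, 0, 1]
    - [0, -8, 0, 0, 0, 0, 1]
    - [0, 0, 0, 0, 0, 0, 1]
    - [0, 0, 0, 0, 0, 0, 1]

```text
time: 15.1
tool_pos: [585.1, 57.8, 54.4]
tcp_rot: [-180.0, 0.0, 150.9]
ft_force: [-4.6, -0.5, 11.1]
finger_gap: 9.3
grip_force: 41.8
```

Request:
apply_moves:
  targets:
    - [0, -2, 0, 0, 0, 0, 1]
    - [0, -2, 0, 0, 0, 0, 1]
    - [0, 0, 0, 0, 0, 0, 1]

```text
time: 15.48
tool_pos: [583.5, 55.0, 54.4]
tcp_rot: [179.9, 0.0, 151.0]
ft_force: [-3.9, 3.1, 10.3]
finger_gap: 9.2
grip_force: 41.7
```

Request:
apply_moves:
  targets:
    - [0, -1, 0, 0, 0, 0, 1]
    - [0, -1, 0, 0, 0, 0, 1]
    - [0, 0, 0, 0, 0, 0, 1]

```text
time: 15.85
tool_pos: [582.6, 53.4, 54.4]
tcp_rot: [179.9, 0.0, 151.0]
ft_force: [-3.6, 3.6, 9.9]
finger_gap: 9.6
grip_force: 41.6
```

Request:
apply_moves:
  targets:
    - [0, -1, 0, 0, 0, 0, 1]
    - [0, -1, 0, 0, 0, 0, 1]
    - [0, 0, 0, 0, 0, 0, 1]

```text
time: 16.23
tool_pos: [581.6, 51.6, 54.4]
tcp_rot: [179.9, 0.0, 151.0]
ft_force: [-3.1, 3.8, 9.5]
finger_gap: 9.0
grip_force: 41.7
```

Request:
apply_moves:
  targets:
    - [0, -1, 0, 0, 0, 0, 1]
    - [0, 0, 0, 0, 0, 0, 1]

```text
time: 16.48
tool_pos: [581.4, 51.3, 54.5]
tcp_rot: [179.9, 0.0, 151.0]
ft_force: [-0.9, 6.3, 8.2]
finger_gap: 8.9
grip_force: 41.5
```

Request:
apply_moves:
  targets:
    - [0, -1, 0, 0, 0, 0, 1]
    - [0, 0, 0, 0, 0, 0, 1]

```text
time: 16.73
tool_pos: [581.4, 51.2, 54.5]
tcp_rot: [179.8, 0.1, 151.0]
ft_force: [1.4, 9.6, 6.7]
finger_gap: 9.3
grip_force: 41.2
```

Request:
apply_moves:
  targets:
    - [0, -1, 0, 0, 0, 0, 1]
    - [0, 0, 0, 0, 0, 0, 1]

```text
time: 16.98
tool_pos: [581.4, 51.2, 54.6]
tcp_rot: [179.7, 0.1, 151.0]
ft_force: [4.1, 13.7, 4.9]
finger_gap: 9.1
grip_force: 41.0
```

Request:
apply_moves:
  targets:
    - [0, 2.5, 0, 0, 0, 0, 1]
    - [0, 0, 0, 0, 0, 0, 0.5]
    - [0, 0, 0, 0, 0, 0, 0.5]
    - [0, 0, 0, 0, 0, 0, 0.5]
    - [0, 0, 0, 0, 0, 0, 0.5]
    - [0, 0, -15, 0, 0, 0, 0.5]
    - [0, 0, -30, 0, 0, 0, 0.5]
    - [0, 0, -30, 0, 0, 0, 0.5]
    - [0, 0, 0, 0, 0, 0, 0.5]
    - [0, -27, 0, 0, 0, 0, 0.5]
    - [0, -27, 0, 0, 0, 0, 0.5]
    - [0, 0, 0, 0, 0, 0, 0.5]
    - [0, 0, 0, 0, 0, 0, 0.5]

```text
time: 18.6
tool_pos: [555.1, 3.9, 128.2]
tcp_rot: [180.0, -0.0, 150.9]
ft_force: [0.1, 0.0, 0.1]
finger_gap: 42.8
grip_force: 0.0
```

Run:
```python
from h import *
np.set_printoptions(precision=1,suppress=True,linewidth=200)
s=sensors.sense();print(s["time"],s["tool_pos"],g(s["tool_pos"]),s["finger_gap"],s["ft_force"])
a=np.radians(60.9);u=np.array([np.cos(a),np.sin(a)]);v=np.array([-u[1],u[0]])
w=cal("wrist");im=optics.snapshot("wrist")[:,:,::-1];cv2.imwrite("pics/w5.png",im)
for gx,gy,z in [(-56,-15,46),(-56,-15,43),(34,-27,24)]: print(gx,z,proj(w,[*(G0+gx*u+gy*v),z]))
sc=optics.snapshot("scene")[:,:,::-1];cv2.imwrite("pics/s5.png",sc)
b=cv2.resize(sc[170:350,290:430],None,fx=3.3,fy=3.3,interpolation=cv2.INTER_CUBIC); cv2.imwrite("pics/s5c.png",b)
```

```text
18.6 [555.1   3.9 128.2] [-70.2  -0.7] 42.82847370150002 [0.1 0.  0.1]
-56 46 [340.7 224.8]
-56 43 [340.5 223.4]
34 24 [443.2 228.5]
```

Request:
apply_moves:
  force: 70
  targets:
    - [0, -1, 25, 0, 0, 0, 0.5]
    - [0, 0, 25, 0, 0, 0, 0.5]
    - [0, 0, 15, 0, 0, 0, 0.5]
    - [0, 0, 9, 0, 0, 0, 0.5]
    - [0, 0, 0, 0, 0, 0, 0.5]
    - [0, 0, 0, 0, 0, 0, 1]
    - [0, 0, 0, 0, 0, 0, 1]
    - [0, 0, 0, 0, 0, 0, 1]
    - [0, 0, 0, 0, 0, 0, 1]
    - [0, 0, 0, 0, 0, 0, 1]

```text
time: 19.95
tool_pos: [555.3, 2.9, 55.4]
tcp_rot: [179.9, 0.1, 151.0]
ft_force: [-1.3, 0.9, 6.4]
finger_gap: 24.4
grip_force: 68.6
```

Request:
apply_moves:
  targets:
    - [0, 4, 0, 0, 0, 0, 1]
    - [0, 8, 0, 0, 0, 0, 1]
    - [0, 8, 0, 0, 0, 0, 1]
    - [0, 8, 0, 0, 0, 0, 1]
    - [0, 8, 0, 0, 0, 0, 1]
    - [0, 8, 0, 0, 0, 0, 1]
    - [0, 8, 0, 0, 0, 0, 1]
    - [0, 8, 0, 0, 0, 0, 1]
    - [0, 8, 0, 0, 0, 0, 1]
    - [0, 8, 0, 0, 0, 0, 1]
    - [0, 4, 0, 0, 0, 0, 1]
    - [0, 2, 0, 0, 0, 0, 1]
    - [0, 2, 0, 0, 0, 0, 1]
    - [0, 0, 0, 0, 0, 0, 1]
    - [0, 0, 0, 0, 0, 0, 1]

```text
time: 21.82
tool_pos: [595.5, 74.3, 55.4]
tcp_rot: [-179.9, 0.1, 150.9]
ft_force: [-5.7, -8.1, 9.0]
finger_gap: 24.4
grip_force: 69.4
```

Run:
```python
from h import *
np.set_printoptions(precision=1,suppress=True,linewidth=200)
s=sensors.sense();print(s["time"],s["tool_pos"],g(s["tool_pos"]),s["finger_gap"],s["ft_force"])
sc=optics.snapshot("scene")[:,:,::-1];cv2.imwrite("pics/s6.png",sc)
a=sc[205:345,300:430];a=cv2.convertScaleAbs(a,alpha=1.4)
cv2.imwrite("pics/s6c.png",cv2.resize(a,None,fx=4,fy=4,interpolation=cv2.INTER_CUBIC))
```

```text
21.825 [595.5  74.3  55.4] [11.  -1.8] 24.43328662408402 [-5.7 -8.1  9. ]
```

View pics/s6c.png

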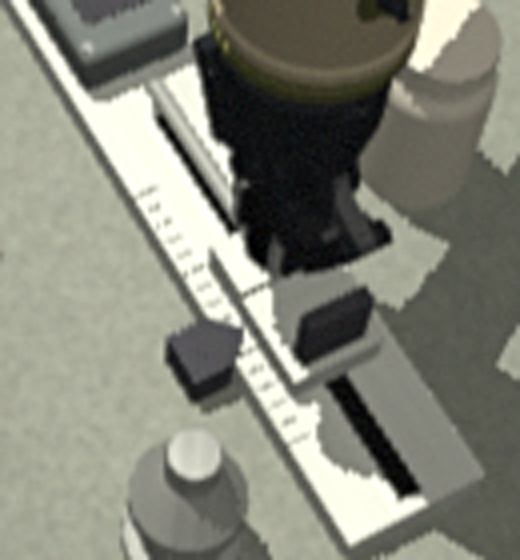

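The scene crop shows the head–marker seam at (242,298) on the -y side and the pointer tip at (243,332). The seam is still short of the mark, so I'll quantify the gap.

Run:
```python
from h import *
np.set_printoptions(precision=1,suppress=True,linewidth=200)
s=cal("scene")
Q=lambda p:(p[0]/4+300-.4,p[1]/4+205-.4)
print("seam",[g(onz(s,Q((242,298)),z)) for z in (43,46)],"tip",[g(onz(s,Q((243,332)),z)) for z in (22,24,26)])
print("marker front corner z43",g(onz(s,Q((298,383)),43)), "bed front corner", g(onz(s,Q((347,542)),22)))
```

```text
seam [array([ 28. , -25.2]), array([ 29.2, -26.2])] tip [array([ 35.6, -27.3]), array([ 36.4, -27.9]), array([ 37.2, -28.6])]
marker front corner z43 [ 78.1 -24.7] bed front corner [148.  -39.3]
```

Two independent estimates agree: about 8 mm is left.

Request:
apply_moves:
  targets:
    - [0, 2, 0, 0, 0, 0, 1]
    - [0, 2, 0, 0, 0, 0, 1]
    - [0, 2, 0, 0, 0, 0, 1]
    - [0, 1, 0, 0, 0, 0, 1]
    - [0, 1, 0, 0, 0, 0, 1]
    - [0, 0, 0, 0, 0, 0, 1]
    - [0, 0, 0, 0, 0, 0, 1]
    - [0, 0, 0, 0, 0, 0, 1]
    - [0, 0, 0, 0, 0, 0, 1]
    - [0, 0, 0, 0, 0, 0, 1]
    - [0, 0, 0, 0, 0, 0, 1]
    - [0, 0, 0, 0, 0, 0, 1]
    - [0, 0, 0, 0, 0, 0, 1]
    - [0, 0, 0, 0, 0, 0, 1]
    - [0, 0, 0, 0, 0, 0, 1]

```text
time: 23.75
tool_pos: [599.3, 81.0, 55.4]
tcp_rot: [-179.9, 0.1, 150.9]
ft_force: [-6.7, -9.8, 9.8]
finger_gap: 24.5
grip_force: 69.4
```

Run:
```python
from h import *
np.set_printoptions(precision=1,suppress=True,linewidth=200)
s=sensors.sense();print(s["time"],s["tool_pos"],g(s["tool_pos"]),s["finger_gap"],s["ft_force"])
sc=optics.snapshot("scene")[:,:,::-1]
a=sc[205:345,300:430];a=cv2.convertScaleAbs(a,alpha=1.4)
cv2.imwrite("pics/s7c.png",cv2.resize(a,None,fx=4,fy=4,interpolation=cv2.INTER_CUBIC))
```

```text
23.75 [599.3  81.   55.4] [18.7 -1.9] 24.474878481247124 [-6.7 -9.8  9.8]
```

View pics/s7c.png

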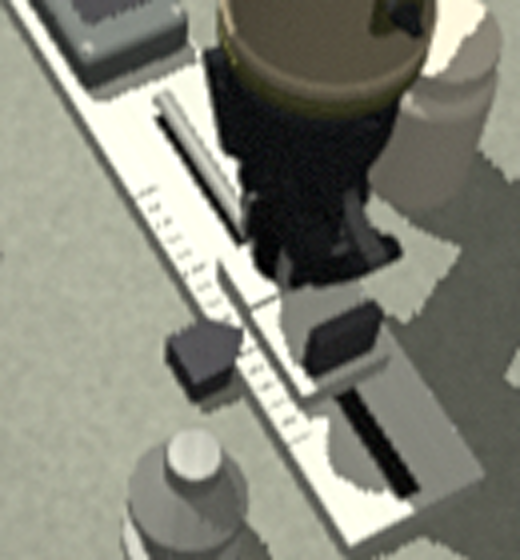

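The seam at about (251,307) now stands level with the pointer tip at (243,332), and the head has been held over 1 s. Next I ease it home.

Request:
apply_moves:
  targets:
    - [0, -2, 0, 0, 0, 0, 1]
    - [0, -5, 0, 0, 0, 0, 1]
    - [0, -7, 0, 0, 0, 0, 1]
    - [0, -7, 0, 0, 0, 0, 1]
    - [0, -7, 0, 0, 0, 0, 1]
    - [0, -7, 0, 0, 0, 0, 1]
    - [0, -7, 0, 0, 0, 0, 1]
    - [0, -7, 0, 0, 0, 0, 1]
    - [0, -7, 0, 0, 0, 0, 1]
    - [0, -7, 0, 0, 0, 0, 1]
    - [0, -7, 0, 0, 0, 0, 1]
    - [0, -7, 0, 0, 0, 0, 1]
    - [0, -5, 0, 0, 0, 0, 1]
    - [0, -4, 0, 0, 0, 0, 1]
    - [0, -3, 0, 0, 0, 0, 1]
    - [0, -2, 0, 0, 0, 0, 1]
    - [0, -1, 0, 0, 0, 0, 1]
    - [0, 0, 0, 0, 0, 0, 1]
    - [0, 0, 0, 0, 0, 0, 1]

```text
time: 26.18
tool_pos: [555.3, 2.9, 55.4]
tcp_rot: [179.9, 0.1, 151.0]
ft_force: [-1.2, 1.7, 5.5]
finger_gap: 24.3
grip_force: 69.0
```

Request:
apply_moves:
  targets:
    - [0, 0, 0, 0, 0, 0, 0.5]
    - [0, 0, 0, 0, 0, 0, 0.5]
    - [0, 0, 0, 0, 0, 0, 0.5]
    - [0, 0, 0, 0, 0, 0, 0.5]
    - [0, 0, -10, 0, 0, 0, 0.5]
    - [0, 0, -30, 0, 0, 0, 0.5]
    - [0, 0, -40, 0, 0, 0, 0.5]
    - [0, 0, -50, 0, 0, 0, 0.5]
    - [0, 0, -50, 0, 0, 0, 0.5]
    - [0, 0, 0, 0, 0, 0, 0.5]
    - [0, 0, 0, 0, 0, 0, 0.5]

```text
time: 27.55
tool_pos: [554.6, 2.8, 234.7]
tcp_rot: [180.0, 0.0, 151.0]
ft_force: [-0.7, -0.3, -0.2]
finger_gap: 42.7
grip_force: 0.0
```

Run:
```python
from h import *
np.set_printoptions(precision=1,suppress=True,linewidth=220)
s=sensors.sense();print(s["time"],s["tool_pos"],s["finger_gap"],s["ft_force"])
a=np.radians(60.9);u=np.array([np.cos(a),np.sin(a)]);v=np.array([-u[1],u[0]])
w=cal("wrist");gr=cv2.cvtColor(optics.snapshot("wrist"),cv2.COLOR_RGB2GRAY)
# brightness sampled along the track, on head/marker tops: gauge x of the strongest steps
for y in (-18,18):
    for lab,z,xs in (("head",46,np.arange(-66,-44,1.)),("marker",43,np.arange(22,46,1.))):
        p=np.array([proj(w,[*(G0+x*u+y*v),z]) for x in xs],np.float32)
        print(lab,y,xs[0],cv2.remap(gr,p[None,:,0],p[None,:,1],cv2.INTER_LINEAR)[0])
```

```text
27.55 [554.6   2.8 234.7] 42.728569434959205 [-0.7 -0.3 -0.2]
head -18 -66.0 [ 34  33  34  33  30  35  55  96 138 170 195 220 222 222 222 223 223 222 222 222 222 223]
marker -18 22.0 [213 213 214 212 202 173 128  99  96  99 116 155 192 203 205 206 207 209 209 208 207 206 205 205]
head 18 -66.0 [222 217 208 196 185 180 199 200 182 141 116 113 115 116 115 115 116 116 116 116 115 117]
marker 18 22.0 [115 116 115 115 112 101  85  70  67  67  72  85 109 121 122 122 123 124 125 126 125 123 124 123]
```

The marker edge reads about 33 mm against the pointer's 34 mm, and the head is at its home position.

```bash
python3 -c "
from bench import r
print(r.hand_in())"
```

```text
the job is handed in; nothing more can be done
None
```

I handed the job in at about 27.6 s of the 67 s allowed, but it returned no verdict: the valve block is in the tray beside the flange, the draw head is home, and the marker stands about 1 mm from the pointer by my own measurement.

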